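# Refit the handwheel of the nipping press

## Task

The handwheel of the small print press is not down on its screw: its hub stands too high, caught above the drive key. Push the wheel round with a fingertip against a spoke until the notch in its hub is over the key, then press down on the hub until it is fully home on the collar, and take the hand away. Do not lift the wheel, and leave the loose things on and around the press where they are.

Things in the scene. Friction and masses are not known exactly. Their poses are not given: they have to be found in the camera images.
- wheel_turn (a joint): Angle of the handwheel about its upright axis, in rad, counter-clockwise positive seen from above. At 0 (or any whole number of turns) the notch is exactly over the drive key. The wheel turns without end either way while it is up and stays where it is left (stiff bush: 0.12 N m, about 2 N on a spoke).
- handwheel (a joint): How far the wheel has gone down its shaft, in m: 0 as found (1 mm above the key's top), 0.013 fully home; negative means lifted. A snug fit: a push of 8 to 11 N slides it down and it stays where it is left. Out of line it stops on the key after 1 mm. Within 3 degrees the notch passes the key freely, a little beyond that the key's chamfered top helps it in.
- hub_top (a point): Centre of the flat upper face of the handwheel's hub, on the wheel's axis. Hub of bare aluminium, 80 mm across, 40 mm high. In the middle of the face is an 18 mm bore with the shaft's end in it, 18 mm deep as found, 5 mm deep when the wheel is home. The wheel is always level; its round steel rim is 240 mm across outside, 20 mm thick, centred 20 mm below this point.
- spoke (a point): A point on the centre line of the spoke opposite the notch, 70 mm from the axis, 20 mm below hub_top. There are three such spokes, round, 14 mm thick, 180, 60 and 300 degrees from the notch. Between hub and rim each opening is 60 mm wide (40 to 100 mm from the axis), and farther than 60 mm from the axis nothing stands below the spokes for 40 mm.
- notch (a point): The notch in the hub: an upright slot through the hub's whole height, open at its rim, 18 mm wide and 9 mm deep. This point is the middle of its mouth, 40 mm from the axis, level with the hub's underside (40 mm below hub_top).
- key (a point): The drive key: a steel block 14 mm wide, 12 mm high and 23 mm long (33 to 56 mm from the axis), standing on the dark steel collar (120 mm across) of the press's screw; its outer end shows beside the hub seen from above. This point is on its top, 40 mm from the axis, so that it lies over notch in plan when they match. Fixed with the press.
- press: The green nipping press, fixed to the table, standing at any place and yaw; the origin is under the centre of its bed, on the screw's axis. Bed 250 mm (its x) by 370 mm (its y) and 25 mm thick, crosshead 350 mm long along y at 137 to 175 mm height, collar's top at 197 mm. The hub's upper face is at 250 mm as found, 237 mm when home.
- bolt: Loose hexagon bolt, 42 mm long, lying on the bed. Leave it.
- washer: Loose steel washer, 42 mm across, 5 mm thick, lying on the bed. Leave it.
- mug: White mug, 82 mm wide, 98 mm high, beside the press. Leave it.
- tub: White plastic tub, 112 mm wide at the rim, 115 mm high, beside the press. Leave it.
- ink_tin: Ink tin, 76 mm wide, 72 mm high, beside the press. Leave it.
- brayer: Ink roller, lying; roller 100 mm wide, 40 mm thick, wooden handle. Leave it.
- stone: Grey stone block, 70 by 150 mm, 40 mm high. Leave it.
- brush: Paint brush, 210 mm long, lying. Leave it.

How it is judged:
By the outcome, as a careful person would: the job done as asked, in the order asked, and still so for the second after the job is handed in, with the robot touching nothing.
It also fails if it takes over 48 s, if anything falls off the work surface, if the arm or the gripper's body presses on something with over 40 N, if the wrist force passes 120 N, or if a joint passes its speed limit or range.

## Robot

A 6-joint arm with a two-finger parallel gripper is mounted at the origin on the work surface. World frame = base frame: x ahead of the robot, y to its left, z up, the work surface at z = 0. Lengths are in m, angles in rad, forces in N, time in s.
With the tool pointing down it reaches from about 0.3 to 0.775 m from the base axis. Payload 14.6 kg.
Tool frame: the origin (TCP) lies at the centre of the arm's flange, where the gripper is bolted on; the fingertips stand 199 mm ahead of it and the grasp point (between the pads) lies 180 mm ahead of it; z points along the fingers, y is the line along which they close (so a half turn about z gives the same grasp; the last joint's range is limited). The gripper opens to 94 mm and grips with 3 to 60 N. Pads are 16 mm wide; open, the fingers measure 119 mm over their backs; the gripper's body (75 mm by 177 mm) begins 78 mm behind the grasp point.
Start: joints at [-1.328, 0.3, 1.521, -0, 1.321, -0.067], TCP at [0.168, -0.524, 0.405] pointing down, gripper open.
Joint ranges: [-3.03, 3.03], [-0.79, 2.21], [0.23, 2.52], [-1.04, 4.18], [0, 3.07], [-2.55, 2.55]. Speed limits (rad/s): [2.22, 2.22, 2.57, 3.14, 3.14, 3.14].

## Interface

Orientations are given as [roll, pitch, yaw] about the fixed x, y, z axes, in that order (R = Rz(yaw) Ry(pitch) Rx(roll)).
In Python, from station import ctrl gives the robot as it stands. The module is installed in compiled form; this text tells all that it offers.
- The arm moves only by the tool servo_tool, never from a script. Its argument "motion" is a list of rows, each a list of 5 numbers: the closure, from 0 (fully open) to 1 (shut), then the shift along the world's x, y, z in cm, then the turn about the world's z in degrees. A call has 1 to 20 rows; each row is the pose to reach, as a shift and turn from the pose commanded when the call began; what a row does not reach only later rows make up. A row lasts 1/8 s, in which the tool goes at most 62.5 mm and 10.7 degrees, less where a joint would pass 70% of its speed; a pose out of reach is approached as far as the arm can. A call with a gripper value outside its range is refused whole. The fingers move at their own pace and stop on an object; "squeeze" is the grip in N (left out, the last holds). Time passes only in rows, so rows that repeat a pose let the fingers close. It gives the time, the measured TCP pose, the force, the opening and the grip force at its end, in the units of the state.
- ctrl.get_obs(): the state, without advancing time (a new reading comes with each control period).
- ctrl.camera(name): name is "scene" or "top" or "wrist"; returns a dict with "image" (400x640x3 uint8, red, green, blue), "fx", "fy", "cx", "cy" (pixels), "dist" ([k1, k2, p1, p2, k3] as OpenCV has them; the pictures are not rectified), "camera_from_world" (4x4, takes a point from world to camera coordinates); the wrist camera has in their place "hand_eye" (4x4, takes a point from camera to tool coordinates, whose origin is the TCP and whose axes are the flange's). Camera axes: x right, y up, looking along -z (the intrinsics and any distortion apply to the point x, -y, -z); pixel columns grow to the right and rows downward; lengths in m; the calibration is good to about 2 mm. A picture is of the moment at which its call begins: read the wrist's pose just before it. There is no depth.
- ctrl.hand_in(): hands the job in; it is judged then, once.
The state is a dict: "time_s": time; "qpos": joint angles; "joint_vel": joint speeds; "tau": joint torques, N m; "ee_pos": TCP position; "eef_rot": TCP orientation; "force": force on the tool from outside, world axes, zero at the start; "moment": the same for the moment, N m; "grip_width": finger opening in m; "grip_force": force on a finger pad.
Only numpy, scipy, OpenCV 4.12 (cv2) and the standard library are available. Lean on these libraries where they do the work, as an engineer would, in place of code of your own. Each camera call takes 0.05 s, during which the arm holds its last target. There are 200 camera calls.

## Working session

There is one attempt and no reset: what is moved stays moved. The work goes in short steps, Python scripts to look and compute and a tool call to move; the robot and the scene stay as the last step left them, time stands still between calls to the robot, and variables do not carry over. Pictures are saved under pics/ and viewed, at most 10 in all, crops included, and the job is handed in when it is done.

Besides the shell and the picture viewer there is one more tool, called after "Call:" as name([rows], argument=value, ...), one row to a line, values as JSON. servo_tool: Moves the arm, as the interface text tells. Its arguments: {"type":"object","properties":{"motion":{"type":"array","items":{"type":"array","items":{"type":"number"}}},"squeeze":{"type":"number"}},"required":["motion"]}

```bash
mkdir -p pics; cat > h.py <<'E'
import numpy as np, cv2
from station import ctrl
from scipy.spatial.transform import Rotation as R
def shot(name,fn=None):
    o=ctrl.get_obs(); c=ctrl.camera(name)
    if fn: cv2.imwrite('pics/'+fn,c['image'][:,:,::-1])
    K=np.array([[c['fx'],0,c['cx']],[0,c['fy'],c['cy']],[0,0,1.]]); d=np.array(c['dist'],float)
    if 'hand_eye' in c:
        T=np.eye(4); T[:3,:3]=R.from_euler('xyz',o['eef_rot']).as_matrix(); T[:3,3]=o['ee_pos']
        W=T@np.array(c['hand_eye'])
    else: W=np.linalg.inv(np.array(c['camera_from_world']))
    return c['image'],K,d,W
def ray(px,K,d,W,z):
    p=cv2.undistortPoints(np.array(px,float).reshape(-1,1,2),K,d).reshape(-1,2)
    D=np.c_[p[:,0],-p[:,1],-np.ones(len(p))]@W[:3,:3].T
    o=W[:3,3]; return o+D*((z-o[2])/D[:,2])[:,None]
def proj(P,K,d,W):
    C=np.linalg.inv(W); q=np.atleast_2d(P)@C[:3,:3].T+C[:3,3]
    q=q*[1,-1,-1]; return cv2.projectPoints(q.reshape(-1,1,3),np.zeros(3),np.zeros(3),K,d)[0].reshape(-1,2)
E
python3 - <<'E'
from h import *
for n in ('scene','top'):
    i,K,d,W=shot(n,n+'0.png'); print(n,K[0,0],W[:3,3].round(3),-W[:3,2].round(2))
o=ctrl.get_obs(); print(o['time_s'],o['ee_pos'],o['eef_rot'],o['force'])
E
```

```text
scene 408.26207904613005 [1.326 0.091 0.855] [-0.75 -0.06 -0.66]
top 376.0337679688517 [0.412 0.013 1.031] [ 0.16  0.03 -0.99]
0.1 [ 0.16767482 -0.52378551  0.40415044] [-3.14055954e+00 -5.69959366e-05  3.09836716e-01] [ 0.15493251 -0.48789266 -0.23166568]
```

View pics/top0.png

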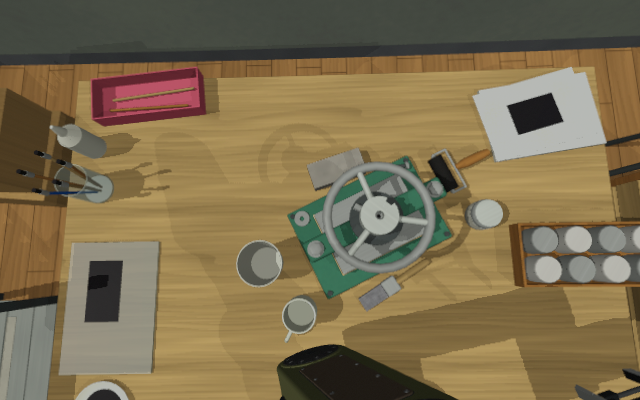

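View pics/scene0.png

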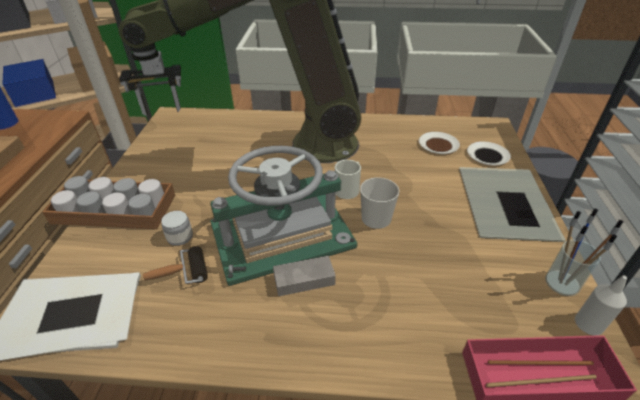

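The top view shows the wheel hub at about (380,215), with spokes toward (363,180), (420,215) and (350,245). The tub, mug and brush lie to the left and below. I'll enlarge the hub and measure it.

```bash
python3 - <<'E'
from h import *
i,K,d,W=shot('top')
c=i[150:280,310:450]; cv2.imwrite('pics/topc.png',cv2.resize(c,None,fx=4.6,fy=4.6,interpolation=cv2.INTER_CUBIC)[:,:,::-1])
print(ray([[380,215]],K,d,W,.25).round(3), ray([[363,180],[420,215],[350,245]],K,d,W,.23).round(3))
r=ray([[379,162],[379,272],[323,217],[437,217]],K,d,W,.23);print(r.round(3))
E
```

```text
[[ 0.502 -0.093  0.25 ]] [[ 0.582 -0.062  0.23 ]
 [ 0.503 -0.18   0.23 ]
 [ 0.442 -0.03   0.23 ]]
[[ 0.621 -0.098  0.23 ]
 [ 0.386 -0.089  0.23 ]
 [ 0.502  0.026  0.23 ]
 [ 0.499 -0.215  0.23 ]]
```

View pics/topc.png

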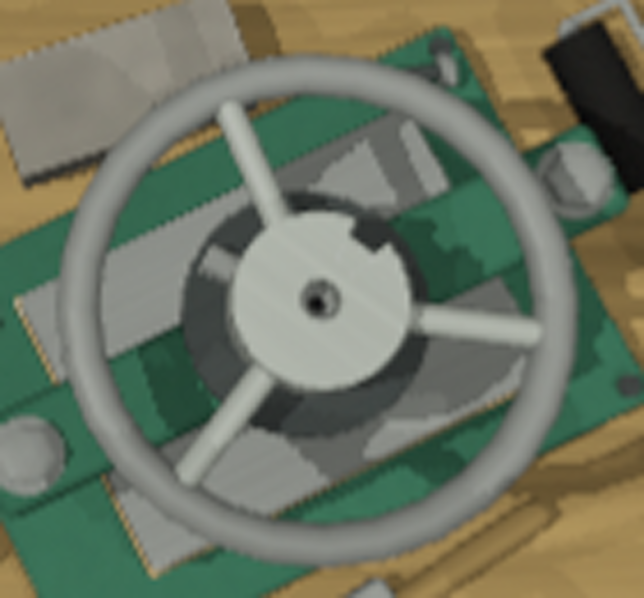

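The crop shows the hub centre at (320,300), the notch at about (375,237) and the key beside the hub at about (215,262). The spokes run toward (230,110), (535,332) and (190,475). I'll work out the angles and read the hand-eye transform.

```bash
python3 - <<'E'
from h import *
i,K,d,W=shot('top')
f=lambda p,z: ray(np.array(p)/4.6+[310,150],K,d,W,z)
h=f([[320,300]],.25)[0];n=f([[375,237]],.25)[0];k=f([[217,262]],.209)[0]; col=f([[307,313]],.197)[0]
a=lambda v: np.degrees(np.arctan2(v[1],v[0]))
print(h,col,a(n-h),np.linalg.norm(n-h),a(k-h),np.linalg.norm((k-h)[:2]))
for s in f([[230,110],[535,332],[190,475]],.23): print(a(s-h),np.linalg.norm((s-h)[:2]))
print(np.array(ctrl.camera('wrist')['hand_eye']).round(3)); print(ctrl.get_obs()['qpos'])
i,K,d,W=shot('wrist'); print(K)
E
```

```text
[ 0.50203811 -0.09184223  0.25      ] [ 0.50197239 -0.09250237  0.197     ] -42.43931083996559 0.03844927096582571 60.895567922500106 0.048955587357444375
21.164480651482858 0.10007531632412792
-97.95631910522322 0.10135415298859883
142.33983979390234 0.09751580508407784
[[-0.     0.965  0.263  0.076]
 [ 1.     0.     0.001 -0.001]
 [ 0.     0.263 -0.965  0.02 ]
 [ 0.     0.     0.     1.   ]]
[-1.32759156e+00  3.00156625e-01  1.52126875e+00 -7.83731276e-06
  1.32069939e+00 -6.66116948e-02]
[[328.46092894   0.         322.44958373]
 [  0.         328.46092894 194.52336419]
 [  0.           0.           1.        ]]
```

Call:
servo_tool([
  [0,0,0,6,0],
  [0,1,2,12,0],
  [0,4,6,14.5,0],
  [0,8,11,14.5,0],
  [0,12,16,14.5,0],
  [0,16,21,14.5,0],
  [0,20,26,14.5,0],
  [0,24,31,14.5,0],
  [0,28,36,14.5,0],
  [0,31,40,14.5,0],
  [0,33,43,14.5,0],
  [0,33.4,43.2,14.5,0],
  [0,33.4,43.2,14.5,0],
  [0,33.4,43.2,14.5,0],
])

```text
time_s: 2.05
ee_pos: [0.5012, -0.0927, 0.5498]
eef_rot: [3.141, -0.0, 0.308]
force: [-0.4, -0.6, 0.6]
grip_width: 0.0943
grip_force: 0.0
```

```bash
python3 - <<'E'
from h import *
i,K,d,W=shot('wrist','w1.png')
o=ctrl.get_obs(); print(o['ee_pos'],o['eef_rot'],o['qpos'],o['force'])
ax=np.array([.502,-.092])
print(proj([[*ax,.25],[*ax,.23],[*ax,.209]],K,d,W))
E
```

```text
[ 0.50118075 -0.09271912  0.54981086] [ 3.14136316e+00 -1.54833279e-04  3.08352148e-01] [-2.54788322e-01  1.40562946e-01  1.38354591e+00 -1.11516343e-04
  1.61723036e+00  1.00765068e+00] [-0.2230356  -0.44198354 -0.42082662]
[[323.32865441 193.4580755 ]
 [323.27797877 187.94351178]
 [323.23115506 182.84817439]]
```

View pics/w1.png

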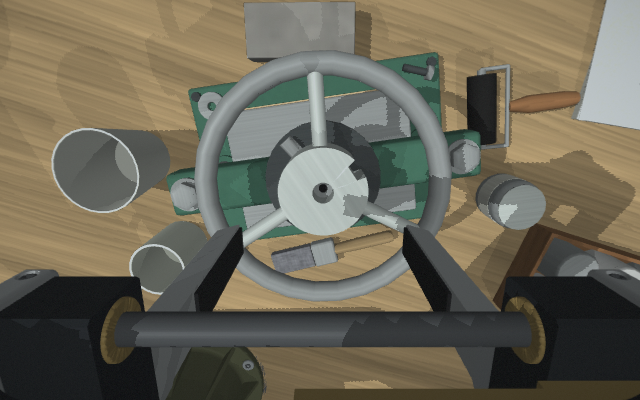

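The wrist view shows the hub centre at about (322,191), the key at (289,145), the notch at (358,167) and a spoke running to (316,75). The image centre matches the axis prediction, so that estimate holds.

```bash
python3 - <<'E'
from h import *
i,K,d,W=shot('wrist')
ax=np.array([.502,-.092])
a=lambda v: np.degrees(np.arctan2(v[1],v[0]))
for n,p,z in (('hub',[323,191],.25),('key',[289,145],.209),('notch',[358,168],.25),('spoke',[316,76],.23),('bolthead L',[183,194],.19),('R',[463,154],.19)):
    q=ray([p],K,d,W,z)[0,:2]; print(n,q.round(4),a(q-ax),np.linalg.norm(q-ax))
c=i[100:250,240:410]; cv2.imwrite('pics/w1c.png',cv2.resize(c,None,fx=4,fy=4,interpolation=cv2.INTER_CUBIC)[:,:,::-1])
E
```

```text
hub [ 0.5041 -0.091 ] 25.297761869508694 0.0022706262204940184
key [ 0.5279 -0.0488] 59.051647725333616 0.050425283842756206
notch [ 0.5328 -0.1136] -35.07279358710241 0.037650969735923606
spoke [ 0.5949 -0.0558] 21.296826225540052 0.09971642368285152
bolthead L [0.4405 0.0463] 113.99222458580759 0.15135928214883038
R [ 0.5711 -0.2223] -62.08179515905116 0.14751628584645182
```

View pics/w1c.png

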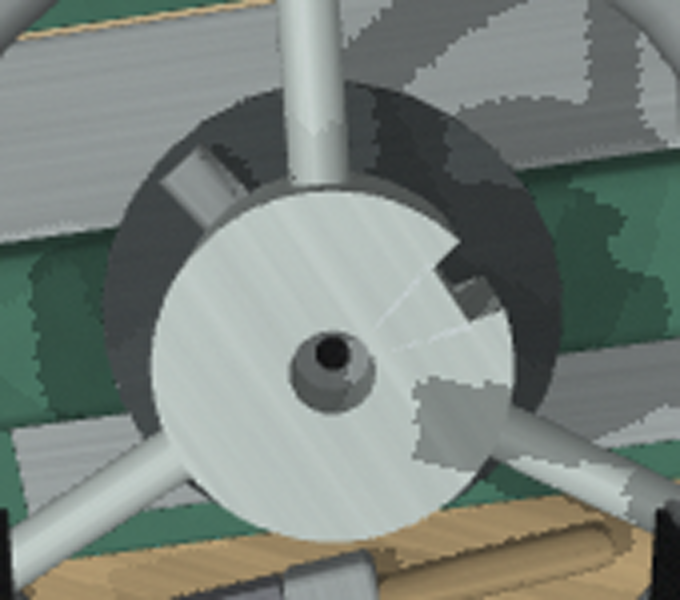

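The crop shows the key's outer edge at about (182,163), the notch mouth corners at (460,242) and (502,307), and the hub centre at (332,366). I'll recompute the angles relative to centres measured in this same view.

```bash
python3 - <<'E'
from h import *
i,K,d,W=shot('wrist')
f=lambda p,z: ray(np.array(p)/4+[240,100],K,d,W,z)[:,:2]
a=lambda v: np.degrees(np.arctan2(v[1],v[0]))
h=f([[332.5,366]],.25)[0]; c=f([[332,307]],.197)[0]
k=f([[182,163]],.209)[0]; n=f([[481,275]],.25)[0]
print('hub',h,'collar',c,'key',a(k-h),np.linalg.norm(k-h),a(k-c),'notch',a(n-h),np.linalg.norm(n-h))
# spoke tip & bearing: midpoints of spoke edges
s=f([[313,10],[317,170]],.23); print('spoke',a(s-h),a(s[0]-s[1]))
e=f([[221,222],[162,180],[203,147],[240,195]],.209); print('key edges',a(e[1]-e[0]),a(e[2]-e[3]),np.linalg.norm(e[1]-e[2]))
E
```

```text
hub [ 0.50370782 -0.09117382] collar [ 0.5054979  -0.09056672] key 59.88876099325571 0.05422127222659477 61.238416091175054 notch -39.98740706179504 0.03802782507122655
spoke [28.0568976 30.1193836] 18.941769166820237
key edges 71.66959909481419 54.66411811654615 0.012911821381700536
```

Need about +100°: the key is at ~60.5° and the notch at ~-39.5°. I'll close the gripper and go down inside the opening clockwise of the 21° spoke.

Call:
servo_tool([
  [1,3,0,0,2],
  [1,6,-0.2,0,3],
  [1,7.4,-0.3,0,3],
  [1,7.4,-0.3,0,3],
  [1,7.4,-0.3,0,3],
  [1,7.4,-0.3,0,3],
  [1,7.4,-0.3,0,3],
  [1,7.4,-0.3,0,3],
  [1,7.4,-0.3,-3,3],
  [1,7.4,-0.3,-6,3],
  [1,7.4,-0.3,-8,3],
  [1,7.4,-0.3,-10,3],
  [1,7.4,-0.3,-11.5,3],
  [1,7.4,-0.3,-13,3],
  [1,7.4,-0.3,-13.9,3],
  [1,7.4,-0.3,-13.9,3],
  [1,7.4,-0.3,-13.9,3],
])

```text
time_s: 4.32
ee_pos: [0.5757, -0.0948, 0.4113]
eef_rot: [3.141, -0.001, 0.362]
force: [0.1, 0.8, -0.4]
grip_width: 0.0008
grip_force: 0.0
```

```bash
python3 - <<'E'
import numpy as np
ax=np.array([50.35,-9.15]); p0=np.array([57.54,-9.53])
# tip angle -3 -> stages, 20 rows each
t=lambda a: ax+7.2*np.array([np.cos(np.radians(a)),np.sin(np.radians(a))])
for a in range(-3,114,4):
    print(a,(t(a)-t(-3)).round(1))
E
```

```text
-3 [0. 0.]
1 [0.  0.5]
5 [-0.  1.]
9 [-0.1  1.5]
13 [-0.2  2. ]
17 [-0.3  2.5]
21 [-0.5  3. ]
25 [-0.7  3.4]
29 [-0.9  3.9]
33 [-1.2  4.3]
37 [-1.4  4.7]
41 [-1.8  5.1]
45 [-2.1  5.5]
49 [-2.5  5.8]
53 [-2.9  6.1]
57 [-3.3  6.4]
61 [-3.7  6.7]
65 [-4.1  6.9]
69 [-4.6  7.1]
73 [-5.1  7.3]
77 [-5.6  7.4]
81 [-6.1  7.5]
85 [-6.6  7.5]
89 [-7.1  7.6]
93 [-7.6  7.6]
97 [-8.1  7.5]
101 [-8.6  7.4]
105 [-9.1  7.3]
109 [-9.5  7.2]
113 [-10.   7.]
```

Call:
servo_tool([
  [1,0,0.5,0,0],
  [1,0,1.0,0,0],
  [1,-0.1,1.5,0,4],
  [1,-0.2,2.0,0,8],
  [1,-0.3,2.5,0,12],
  [1,-0.5,3.0,0,16],
  [1,-0.7,3.4,0,20],
  [1,-0.9,3.9,0,24],
  [1,-1.2,4.3,0,28],
  [1,-1.4,4.7,0,32],
  [1,-1.8,5.1,0,36],
  [1,-2.1,5.5,0,40],
  [1,-2.5,5.8,0,44],
  [1,-2.9,6.1,0,48],
  [1,-3.3,6.4,0,52],
  [1,-3.7,6.7,0,56],
  [1,-4.1,6.9,0,60],
  [1,-4.6,7.1,0,64],
  [1,-5.1,7.3,0,68],
  [1,-5.6,7.4,0,72],
])

```text
time_s: 6.82
ee_pos: [0.5195, -0.0203, 0.4109]
eef_rot: [3.141, -0.0, 1.621]
force: [1.7, 2.0, -0.3]
grip_width: 0.0004
grip_force: 0.9
```

```bash
python3 - <<'E'
from h import *
i,K,d,W=shot('wrist'); j=shot('top')[0]
c=j[150:280,310:450]
cv2.imwrite('pics/m2.png',np.hstack([cv2.resize(i,None,fx=.62,fy=.62),cv2.resize(c,(380,248))])[:,:,::-1])
o=ctrl.get_obs(); print(o['ee_pos'],o['eef_rot'],o['force'])
E
```

```text
[ 0.51939851 -0.02041865  0.41095198] [3.14114183e+00 3.04755044e-05 1.62008604e+00] [ 0.90553512 -1.01988368 -0.26404861]
```

View pics/m2.png

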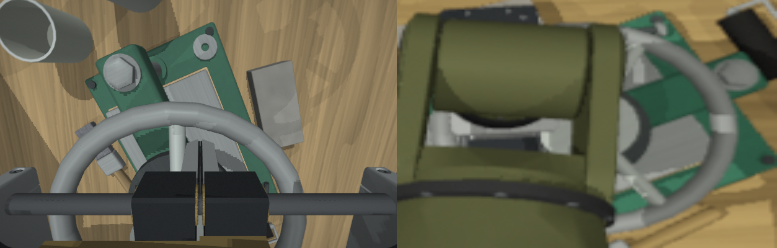

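The wheel has followed the finger: the spoke shows at about (177,135) in the left picture, just left of the closed fingers. I'll measure its angle.

```bash
python3 - <<'E'
from h import *
i,K,d,W=shot('wrist')
g=cv2.cvtColor(i,cv2.COLOR_RGB2GRAY)
for r in (212,225,240): print(r,g[r,262:320:2])
a=lambda v: np.degrees(np.arctan2(v[1],v[0]))
h=np.array([.5035,-.0915])
q=ray([[287,206],[287,225]],K,d,W,.23)[:,:2]-h; print(a(q),np.linalg.norm(q,axis=1))
E
```

```text
212 [ 69  69  69  69  86 149 167 176 181 170 172 168 163 158 152 144 131 110
 137 139 139 137 133 135 137 136 137 139 137]
225 [ 68  70  71  69  72 144 163 175 180 188 189 183 176 169 160 149 134 113
  46  39  45 137 139 138 135 132 134 123 112]
240 [ 59  61  61  86  87 134 158 171 180 187 189 184 177 169 162 150 136 116
  59 110 111 110 110 110 111 110 112 111 109]
[-136.59733635   41.78790789] [0.09770353 0.08732842]
```

```bash
python3 - <<'E'
from h import *
i,K,d,W=shot('wrist')
q=ray([[284,206],[284,212],[284,225],[284,240]],K,d,W,.23)[:,:2]-[.5035,-.0915]
print(np.degrees(np.arctan2(q[:,1],q[:,0])),np.linalg.norm(q,axis=1))
o=ctrl.get_obs(); t=o['ee_pos'][:2]-np.array([.5035,-.0915]); print(np.degrees(np.arctan2(t[1],t[0])),np.linalg.norm(t))
E
```

```text
[93.08018549 93.15440465 93.33725961 93.59602641] [0.09761743 0.0943794  0.08725103 0.07882902]
77.12804871200899 0.07270469921302587
```

Call:
servo_tool([
  [1,-0.5,0.1,0,4],
  [1,-1,0.1,0,8],
  [1,-1.5,0.2,0,12],
  [1,-2,0.2,0,16],
  [1,-2.5,0.1,0,20],
  [1,-3,0.0,0,24],
  [1,-3.4,0.0,0,27],
  [1,-3.4,0.0,0,27],
  [1,-3.4,0.0,0,27],
  [1,-2.5,0.2,0,27],
  [1,-1.9,0.3,0,27],
  [1,-1.9,0.3,3,27],
  [1,-1.9,0.3,7,24],
  [1,-1.9,0.3,11,14],
  [0.68,-1.9,-2,14,4],
  [0.68,-1.6,-5,14,-6],
  [0.68,-1.6,-7,14,-16],
  [0.68,-1.6,-7,14,-26],
  [0.68,-1.6,-7,14,-33],
  [0.68,-1.6,-7,14,-33],
])

```text
time_s: 9.52
ee_pos: [0.504, -0.0908, 0.5505]
eef_rot: [-3.141, 0.0, 1.043]
force: [-0.0, 0.3, -0.3]
grip_width: 0.0301
grip_force: 0.0
```

```bash
python3 - <<'E'
from h import *
i,K,d,W=shot('wrist')
o=ctrl.get_obs(); print(o['ee_pos'],o['eef_rot'],o['grip_width'],o['force'])
print(proj([[.5035,-.0915,.25]],K,d,W))
c=i[40:260,200:440]; cv2.imwrite('pics/w3.png',cv2.resize(c,None,fx=2.7,fy=2.7,interpolation=cv2.INTER_CUBIC)[:,:,::-1])
E
```

```text
[ 0.5039726  -0.09079191  0.55051158] [-3.14134648e+00  5.58032411e-05  1.04551422e+00] 0.03048476639906171 [-0.09754901  0.23856253  0.18148284]
[[323.57049542 196.15489725]]
```

View pics/w3.png

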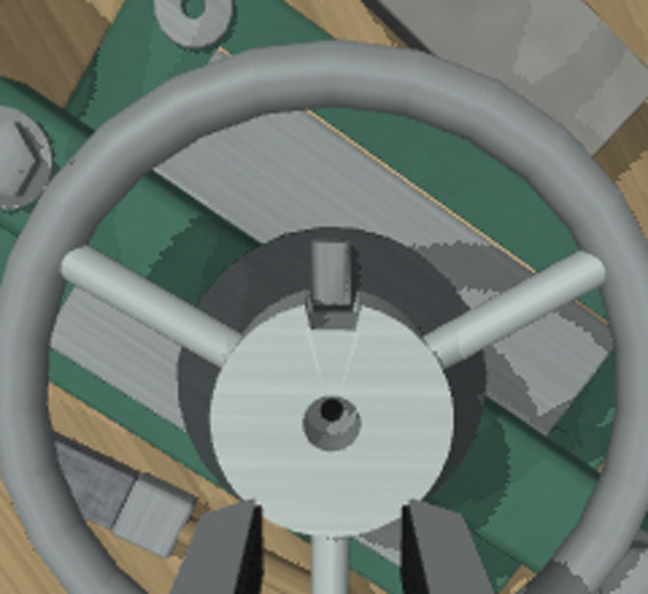

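The notch (x≈331) and the key (x≈333) are in line with the hub centre (x≈331.5), within about 1°. The bolt and the rest of the scene look undisturbed, so I'll press.

Call:
servo_tool([
  [0.68,0,0,-3,0],
  [0.68,0,0,-6,0],
  [0.68,0,-0.1,-8,0],
  [0.68,0,-0.1,-9.3,0],
  [0.68,0,-0.1,-9.8,0],
  [0.68,0,-0.1,-10,0],
  [0.68,0,-0.1,-10.2,0],
  [0.68,0,-0.1,-10.4,0],
  [0.68,0,-0.1,-10.6,0],
  [0.68,0,-0.1,-10.8,0],
])

```text
time_s: 10.82
ee_pos: [0.5036, -0.0918, 0.4439]
eef_rot: [3.14, -0.001, 1.043]
force: [-2.8, 0.7, 7.1]
grip_width: 0.0297
grip_force: 4.1
```

The hub is about 5 mm down at 7 N, so it has passed the key top. Continuing.

Call:
servo_tool([
  [0.68,0,0,-0.2,0],
  [0.68,0,0,-0.4,0],
  [0.68,0,0,-0.6,0],
  [0.68,0,0,-0.75,0],
  [0.68,0,0,-0.9,0],
  [0.68,0,0,-1.0,0],
  [0.68,0,0,-1.0,0],
])

```text
time_s: 11.7
ee_pos: [0.5033, -0.0917, 0.4362]
eef_rot: [3.138, -0.001, 1.043]
force: [-11.2, 2.6, 27.7]
grip_width: 0.0301
grip_force: 14.1
```

The force has risen to 28 N with the tips at 237 mm, so the wheel is seated on the collar. I'll push a touch more to confirm, then take the hand away.

Call:
servo_tool([
  [0.68,0,0,-0.15,0],
  [0.68,0,0,-0.15,0],
])

```text
time_s: 11.95
ee_pos: [0.5031, -0.0916, 0.4361]
eef_rot: [3.136, -0.001, 1.043]
force: [-17.4, 4.3, 40.4]
grip_width: 0.0301
grip_force: 20.3
```

Call:
servo_tool([
  [0.68,0,0,0.5,0],
  [0.68,0,0,1.2,0],
  [0.68,0,0,3,0],
  [0.68,0,0,6,0],
  [0.68,0,0,10,0],
  [0.68,0,0,12.5,0],
  [0.68,0,0,12.5,0],
  [0.68,0,0,12.5,0],
])

```text
time_s: 12.95
ee_pos: [0.5038, -0.0919, 0.5548]
eef_rot: [-3.14, 0.0, 1.043]
force: [-0.8, -0.1, -0.3]
grip_width: 0.03
grip_force: 0.0
```

```bash
python3 - <<'E'
from h import *
i,K,d,W=shot('wrist')
o=ctrl.get_obs(); print(o['ee_pos'],o['time_s'],o['force'])
cv2.imwrite('pics/w4.png',i[:,:,::-1])
E
```

```text
[ 0.50386547 -0.09186557  0.55466131] 13.0 [ 0.05745624 -0.36818708 -0.3897344 ]
```

View pics/w4.png

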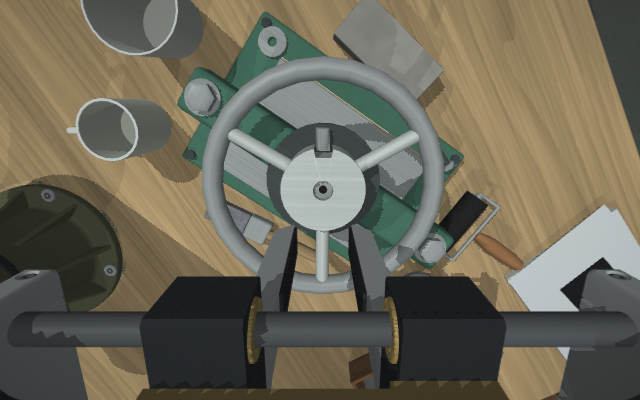

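The picture shows the key in the notch at (323,140), the shaft end now shallow in the bore at (322,190), and the loose things still in place. The TCP stopped dead at 0.436 under 40 N, which matches 13 mm of travel.

```bash
python3 -c "
from station import ctrl
print(ctrl.hand_in())"
```

```text
the job is handed in; nothing more can be done
None
```

The handwheel was turned about 100° by a spoke until its notch was over the key, then pressed about 13 mm down to a firm stop on the collar. I took the hand clear, saw the loose things still in place in the last picture, and handed the job in at 13 s; no verdict came back.

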